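# Press the toy mallet's bead home in the quick clamp and release it

### The arm

A 6-joint arm with a two-finger parallel gripper is mounted at the origin on the work surface. World frame = base frame: x ahead of the robot, y to its left, z up, the work surface at z = 0. Lengths are in m, angles in rad, forces in N, time in s.
With the tool pointing down it reaches from about 0.275 to 0.775 m from the base axis. Payload 14.6 kg.
Tool frame: the origin (TCP) lies midway between the tips of the shut fingers; the grasp point (between the pads) lies 19 mm behind it; z points along the fingers, y is the line along which they close (so a half turn about z gives the same grasp; the last joint's range is limited). The gripper opens to 85 mm and grips with 20 to 120 N. Pads are 22 mm wide; open, the fingers measure 114 mm over their backs; the gripper's body (76 mm by 85 mm) begins 54 mm behind the grasp point. The pads swing forward as they close: fully open they stand 13 mm farther back than shut.
Start: joints at [-1.449, 0.263, -0.048, 1.259, 0, 1.415], TCP at [0.143, -0.505, 0.231] pointing down, gripper open.
Joint ranges: [-2.65, 2.65], [-0.89, 1.7], [-1.18, 1.37], [-2.13, 2.11], [-1.35, 1.29], [-3.14, 3.14]. Speed limits (rad/s): [1.89, 1.89, 2.57, 2.79, 3.14, 3.14].

### API

Orientations are given as a unit quaternion [w, x, y, z].
In Python, from cell import bot gives the robot as it stands.
- The arm moves only by the tool creep_tool, called as name(argument=value, ...), one argument or row to a line, values as JSON. Schema: {"type":"object","properties":{"segments":{"type":"object","properties":{"motion":{"type":"array","items":{"type":"array","items":{"type":"number"},"minItems":6,"maxItems":6},"minItems":1,"maxItems":5}},"additionalProperties":false,"required":["motion"]},"finger_gap":{"type":"number"},"only":{"type":"string"},"quiet":{"type":"boolean"},"lines":{"type":"string"}},"required":["segments"],"additionalProperties":false}. segments is an object whose key "motion" holds a list of rows, 1 to 5 of them, each of 6 numbers: dx, dy, dz in normalised numbers (1 is 600 mm), then a rotation vector rx, ry, rz in normalised numbers (1 is 2 pi rad); each row shifts and turns the commanded pose from where the row before left it, along the tool's axes as they then stand; what a row does not reach is not made up. A row lasts 1/12 s, in which the tool goes at most 0.0417 m and 0.125 rad, less where a joint would pass 70% of its speed; a pose out of reach is approached as far as the arm can. finger_gap is the finger opening in m, set as the call begins (left out keeps the last). The fingers move at their own pace and stop on an object; the grip force is fixed at half the most. Time passes only in rows, so rows that do not move let the fingers close. The tool returns the time, the measured TCP pose, the force, the opening and the grip force at its end. only (a regular expression) keeps the lines of the reply that match it, lines (a string "A,B") keeps lines A to B, and quiet returns only ok. No shift or turn number may pass 1 either way. Input that does not fit is refused with a message, and nothing moves.
- bot.get_obs(): the state, without advancing time (a new reading comes with each control period).
- bot.camera(name): name is "scene" or "top" or "wrist"; returns the picture (400x640x3 uint8, blue, green, red); there is no depth.
- bot.get_calibration(name): a dict with "fovy" (degrees; the focal length in pixels is half the picture's height over the tangent of half this angle, whatever the lens; pixels are square), "cx", "cy" (the principal point, pixels), "pose" (4x4, takes a point from camera to world coordinates). Camera axes: x right, y up, looking along -z (the intrinsics and any distortion apply to the point x, -y, -z); pixel columns grow to the right and rows downward; lengths in m; the calibration is good to about 2 mm. A picture is of the moment at which its call begins: read the wrist's pose just before it. get_calibration takes no time and is no camera call; for the wrist camera it gives the pose at the moment of the call.
- bot.finish_job(): hands the job in; it is judged then, once.
The state is a dict: "clock": time; "qpos": joint angles; "qd": joint speeds; "joint_efforts": joint torques, N m; "tcp_pos": TCP position; "eef_rot": TCP orientation; "force": force on the tool from outside, world axes, zero at the start; "wrist_torque": the same for the moment, N m; "grip_width": finger opening in m; "grip_force": force on a finger pad.
Only numpy, scipy, OpenCV 4.12 (cv2) and the standard library are available. Lean on these libraries where they do the work, as an engineer would, in place of code of your own. Each camera call takes 0.05 s, during which the arm holds its last target. There are 200 camera calls.

### The job

The red bead has worked loose along the stick of the wooden toy mallet that lies in the quick clamp on the toy chest. Pump the clamp's blue trigger lever from above until the jaw has pushed the bead fully home against the white collar, then press the yellow release button and keep it down until the jaw has sprung all the way back. Leave the mallet lying in its cradle, do not touch it or its bead yourself, and do not disturb the dinosaur, the car or the cups.

Things in the scene. Friction and masses are not known exactly. Their poses are not given: they have to be found in the camera images.
- trigger_pad (a point): centre of the top of the blue pad (40 x 36 mm) at the free end of the trigger lever: push it straight down here. Site y axis = the way the jaw advances, along the clamp, tilted 0.25 rad with the lever. At rest 127 mm above the chest top; a full stroke takes it 50 mm down, moving sideways under 5 mm. The lever's hinge is 98 mm further along +y, 100 mm above the chest top.
- trigger (a joint): angle of the blue trigger lever, rad: 0 = up at rest, 0.5 = fully down at its stop. Springs back up by itself (2.5 to 5 N at the pad, up to 12 N with the jaw's load). A full stroke moves the jaw on about 16 mm (two 8 mm teeth; short strokes give less) and a pawl holds it; let the lever come right up between strokes. With the bead home it goes hard part-way: stop pushing at about 20 N.
- release_top (a point): centre of the top of the round yellow release button (29 mm across, 100 mm above the chest top, upright, y axis = the way the jaw advances). Goes 12 mm straight down to a stop, 1.5 N at first, 5 N at the bottom; frees the jaw in the last 3 mm, so push it right down. It dips by itself as teeth pass. Held down with the trigger up, the jaw springs back in about half a second.
- jaw (a joint): position of the clamp's jaw (dark steel plate 44 mm wide with a rubber face), m: 0 = sprung fully back, grows towards the mallet; about 0.038 when it has pushed the bead home. Starts at 0 or 0.0075; slips back up to 8 mm to the last tooth when the lever is let up (2 or 3 full strokes in all).
- bead (a joint): how far the red bead (ball, 34 mm across) stands off its collar along the stick, m: 0 = fully home against the white collar; starts between 0.012 and 0.022. It slides stiffly and stays where it is pushed.
- mallet: wooden toy mallet, stick 11 mm thick and 138 mm long, lying loose and level in two notched wooden blocks, butt at the steel anvil. Origin on the stick's axis at the face of the white collar (20 mm across) that the bead meets, 47 mm above the chest top; +y runs along the stick away from the bead.
- dinosaur: bystander: green vinyl dinosaur, 155 mm long, 100 mm high; origin under its middle
- car: bystander: chrome die-cast racing car, 78 mm long, 36 mm high; origin under its middle
- cup_a: bystander: orange stacking cup, 68 mm across, 55 mm high; origin under its middle
- cup_b: bystander: smaller orange stacking cup, 60 mm across, 50 mm high; origin under its middle

How it is judged:
By the outcome, as a careful person would: the job done as asked, in the order asked, and still so for the second after the job is handed in, with the robot touching nothing.
It also fails if it takes over 40 s, if anything falls off the work surface, if the arm or the gripper's body presses on something with over 40 N, if the wrist force passes 120 N, or if a joint passes its speed limit or range.

## Working session

There is one attempt and no reset: what is moved stays moved. The work goes in short steps, Python scripts to look and compute and a tool call to move; the robot and the scene stay as the last step left them, time stands still between calls to the robot, and variables do not carry over. Pictures are saved under pics/ and viewed, at most 10 in all, crops included, and the job is handed in when it is done.

```bash
ls; mkdir -p pics
```

Run:
```python
from cell import bot
import cv2,numpy as np
for n in("scene","top"):
    im=bot.camera(n); cv2.imwrite(f"pics/{n}0.png",im); c=bot.get_calibration(n); print(n,{k:(np.round(v,4).tolist()) if k!='name' else v for k,v in c.items() if not isinstance(v,str)})
print(bot.get_obs())
```

```text
cell.py
pics
scene {'fovy': 56.2978, 'cx': 317.8192, 'cy': 200.7283, 'pose': [[-0.0257, -0.7672, 0.6409, 1.0184], [0.9996, -0.0273, 0.0074, 0.062], [0.0118, 0.6408, 0.7676, 0.6148], [0.0, 0.0, 0.0, 1.0]]}
top {'fovy': 46.2124, 'cx': 314.9161, 'cy': 198.154, 'pose': [[-0.0064, 0.9803, -0.1973, 0.4363], [-1.0, -0.0062, 0.0019, 0.0446], [0.0006, 0.1973, 0.9803, 0.9007], [0.0, 0.0, 0.0, 1.0]]}
{'clock': 0.1, 'qpos': array([-1.44934261e+00,  2.63533028e-01, -4.88600627e-02,  1.25941071e+00,
       -2.34394810e-05,  1.41549910e+00]), 'qd': array([-0.00081364, -0.00091853,  0.00226263,  0.00041741, -0.00077958,
        0.00261436]), 'joint_efforts': array([ 3.84646279e-03, -6.38577604e+01,  3.85061467e+01,  1.00480029e-02,
       -1.00257930e-04,  1.44844836e-05]), 'tcp_pos': array([ 0.14340673, -0.50478189,  0.23084807]), 'eef_rot': array([-5.03863131e-04,  9.90441255e-01,  1.37934286e-01, -3.19435616e-06]), 'force': array([-0.126296  , -0.36522666,  0.10764779]), 'wrist_torque': array([-0.03101436,  0.01532148,  0.04145079]), 'grip_force': 0.0, 'grip_width': 0.08547069259514777}
```

View pics/scene0.png

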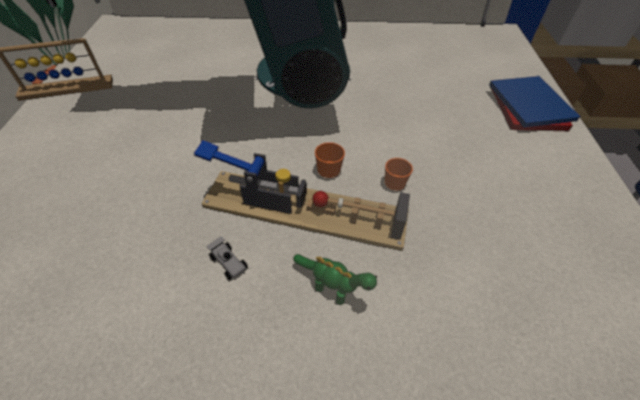

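View pics/top0.png

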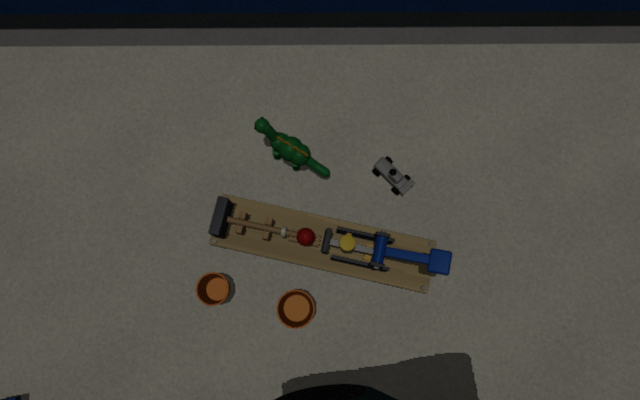

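The top view shows the blue pad near (440,261), the yellow button at (348,242), the bead at (306,237) and the collar at (284,232). In the scene view the pad is near (206,150), the button at (283,176) and the bead at (320,199).

Create h.py:
```python
import cv2,numpy as np
from cell import bot
def ray(c,px,H=400):
    f=H/2/np.tan(np.radians(c['fovy'])/2)
    uv=np.array(px,float)
    K=np.array([[f,0,c['cx']],[0,f,c['cy']],[0,0,1]])
    D=np.array(c.get('distortion',c.get('dist',np.zeros(5))),float)
    x,y=cv2.undistortPoints(uv.reshape(1,1,2),K,D)[0,0]
    P=np.array(c['pose']); d=P[:3,:3]@np.array([x,-y,-1]); return P[:3,3],d/np.linalg.norm(d)
def tri(r1,r2):
    (a,d),(b,e)=r1,r2
    s=np.linalg.lstsq(np.c_[d,-e],b-a,rcond=None)[0]
    p,q=a+s[0]*d,b+s[1]*e
    return (p+q)/2,np.linalg.norm(p-q)
def plane(r,z): a,d=r; return a+d*(z-a[2])/d[2]
def mask(im,col):
    h=cv2.cvtColor(im,cv2.COLOR_BGR2HSV)
    lo,hi={'blue':((105,150,50),(125,255,255)),'yellow':((22,150,70),(33,255,255)),'red':((0,200,60),(4,255,255))}[col]
    m=cv2.inRange(h,lo,hi)
    if col=='red': m|=cv2.inRange(h,(174,180,50),(180,255,255))
    return m
```

Run:
```python
from h import *
ims={n:cv2.imread(f"pics/{n}0.png") for n in("scene","top")}
roi={'scene':(185,130,420,260),'top':(200,180,470,300)}
outs=[]
for n,im in ims.items():
    c=bot.get_calibration(n); print(n,c.keys(),[c[k] for k in c if 'dist' in k or 'lens' in k])
    x0,y0,x1,y1=roi[n]
    for col in('blue','yellow','red'):
        m=mask(im,col); z=np.zeros_like(m); z[y0:y1,x0:x1]=m[y0:y1,x0:x1]
        for q in cv2.findContours(z,cv2.RETR_EXTERNAL,cv2.CHAIN_APPROX_NONE)[0]:
            if cv2.contourArea(q)>15:
                M=cv2.moments(q); print(n,col,cv2.contourArea(q),np.round([M['m10']/M['m00'],M['m01']/M['m00']],1),cv2.boundingRect(q))
    o=np.clip(im[y0:y1,x0:x1]*1.7,0,255).astype(np.uint8)
    outs.append(cv2.resize(o,(790,int(790*(y1-y0)/(x1-x0))),interpolation=cv2.INTER_CUBIC)[:,:790])
a,b=outs; cv2.imwrite('pics/c1.png',a); cv2.imwrite('pics/c2.png',b); print(a.shape,b.shape)
```

```text
scene dict_keys(['fovy', 'cx', 'cy', 'pose']) []
scene blue 554.0 [226.9 157.2] (195, 141, 69, 33)
scene yellow 114.0 [282.5 175.2] (276, 169, 14, 13)
top dict_keys(['fovy', 'cx', 'cy', 'pose']) []
top blue 1028.5 [415.2 256.4] (373, 236, 79, 39)
top yellow 181.0 [347.1 242.4] (340, 235, 16, 16)
top red 110.5 [304.5 235.8] (299, 230, 12, 14)
(437, 790, 3) (351, 790, 3)
```

View pics/c1.png

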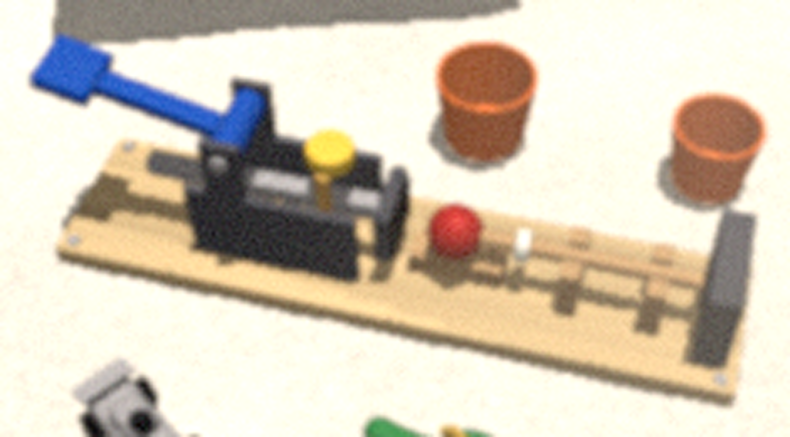

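View pics/c2.png

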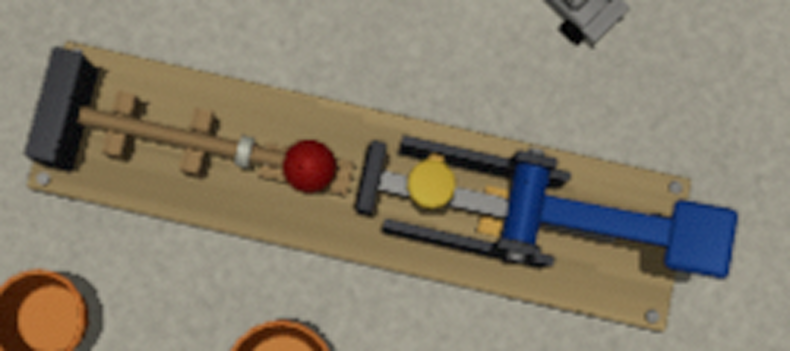

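The crops show the pad's top face centred at about (73,65) in the scene crop and (703,238) in the top crop. The button top is at about (330,149) and (432,183), and the bead centre at (455,231) and (309,166).

Run:
```python
from h import *
cs,ct=bot.get_calibration('scene'),bot.get_calibration('top')
S=lambda x,y:(185+(x+.5)/3.3617-.5,130+(y+.5)/3.3617-.5)
T=lambda x,y:(200+(x+.5)/2.926-.5,180+(y+.5)/2.926-.5)
pts={'pad':((73,65),(703,238)),'button':((330,149),(432,183)),'bead':((455,231),(309,166)),'collar':((523,244),(245,151)),
'cornerSE':((720,380),(42,180)),'cornerNW':((127,146),(675,187)),'cornerSW':((72,240),(652,316)),'lever hinge':((242,115),(527,205)),'anviltop':((738,215),(68,55))}
pts.pop('cornerSE');pts['x']=((720,380),(40,179))
P={}
for k,(s,t) in pts.items():
    p,e=tri(ray(cs,S(*s)),ray(ct,T(*t))); P[k]=p; print(k,p.round(4),'miss',round(e,4))
d=P['collar']-P['button']; print('dir',np.degrees(np.arctan2(d[1],d[0])), np.linalg.norm((P['button']-P['pad'])[:2]))
d=P['button']-P['pad']; print('dir',np.degrees(np.arctan2(d[1],d[0])))
from scipy.spatial.transform import Rotation as R
q=bot.get_obs()['eef_rot']; print(R.from_quat(q,scalar_first=True).as_matrix().round(3)); 
for k,z in(('pad',.127),('button',.1),('bead',.047)):
  print(k,plane(ray(cs,S(*pts[k][0])),z).round(4),plane(ray(ct,T(*pts[k][1])),z).round(4))
```

```text
pad [ 0.4858 -0.1614  0.1233] miss 0.0014
button [ 0.5207 -0.012   0.096 ] miss 0.0002
bead [0.5371 0.0609 0.0459] miss 0.0004
collar [0.5466 0.101  0.0471] miss 0.0002
cornerNW [ 0.5163 -0.1429  0.0911] miss 0.0254
cornerSW [ 0.4482 -0.1952 -0.0803] miss 0.0357
lever hinge [ 0.5063 -0.0644  0.1072] miss 0.0031
anviltop [0.5925 0.2016 0.1297] miss 0.0081
x [ 0.5445  0.25   -0.0917] miss 0.017
dir 77.07014087761381 0.15346163804711968
dir 76.83713337498254
[[ 0.962  0.273 -0.   ]
 [ 0.273 -0.962  0.001]
 [ 0.    -0.001 -1.   ]]
pad [ 0.4898 -0.159   0.127 ] [ 0.4856 -0.1611  0.127 ]
button [ 0.5245 -0.0113  0.1   ] [ 0.5203 -0.0118  0.1   ]
bead [0.538  0.0607 0.047 ] [0.537  0.0611 0.047 ]
```

The triangulated heights (pad 123 mm, button 96 mm, bead 46 mm) agree with the given 127, 100 and 47 mm to about 4 mm. The clamp axis lies at 77°. I'll shut the fingers and fly over to the pad.

The rows are not in the units I measure in: shifts go in shares of 600 mm and turns go in shares of 2 pi rad. I convert before sending: 0.03 m / 0.6 = 0.05, -0.017 m / 0.6 = -0.0283.

creep_tool(
  segments={"motion": [[0.05, -0.0283, 0, 0, 0, 0], [0.05, -0.0283, 0, 0, 0, 0], [0.05, -0.0283, 0, 0, 0, 0], [0.05, -0.0283, 0, 0, 0, 0], [0.05, -0.0283, 0, 0, 0, 0]]},
  finger_gap=0,
)

```text
clock: 0.52
tcp_pos: [0.2652, -0.3808, 0.2311]
eef_rot: [-0.0, 0.99, 0.138, -0.0]
force: [0.5, -1.7, 0.6]
grip_width: 0.0257
grip_force: 0.0
```

creep_tool(
  segments={"motion": [[0.05, -0.0283, 0, 0, 0, 0], [0.05, -0.0283, 0, 0, 0, 0], [0.05, -0.0283, 0, 0, 0, 0], [0.05, -0.0283, 0, 0, 0, 0], [0.05, -0.0283, 0, 0, 0, 0]]},
)

```text
clock: 0.93
tcp_pos: [0.3864, -0.258, 0.2312]
eef_rot: [-0.0, 0.99, 0.138, -0.0]
force: [0.6, -0.2, 0.7]
grip_width: 0.0002
grip_force: 0.0
```

To row units: 0.036 m / 0.6 = 0.06, 0.031 m / 0.6 = 0.0517.

creep_tool(
  segments={"motion": [[0.0517, -0.0287, 0, 0, 0, 0], [0.0517, -0.0287, 0, 0, 0, 0], [0.0517, -0.0287, 0, 0, 0, 0], [0.0517, -0.0287, 0, 0, 0, 0], [0, 0, 0.06, 0, 0, 0]]},
)

```text
clock: 1.35
tcp_pos: [0.4919, -0.1572, 0.1994]
eef_rot: [0.002, 0.99, 0.14, 0.004]
force: [0.8, -1.1, -0.4]
grip_width: 0.0001
grip_force: 0.0
```

creep_tool(
  segments={"motion": [[0, 0, 0.05, 0, 0, 0], [0, 0, 0, 0, 0, 0]]},
)

```text
clock: 1.52
tcp_pos: [0.484, -0.1576, 0.1606]
eef_rot: [-0.002, 0.99, 0.139, -0.003]
force: [-0.5, 0.2, -0.5]
grip_width: 0.0001
grip_force: 0.0
```

Run:
```python
from h import *
for n in("scene","top"): cv2.imwrite(f"pics/{n}1.png",bot.camera(n))
a=cv2.imread("pics/scene1.png")[110:260,170:430]; b=cv2.imread("pics/top1.png")[150:300,200:470]
o=np.vstack([cv2.resize(x,(520,300),interpolation=cv2.INTER_CUBIC) for x in(a,b)]); cv2.imwrite("pics/m1.png",np.clip(o*1.7,0,255).astype(np.uint8))
```

```text
(no output)
```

View pics/m1.png

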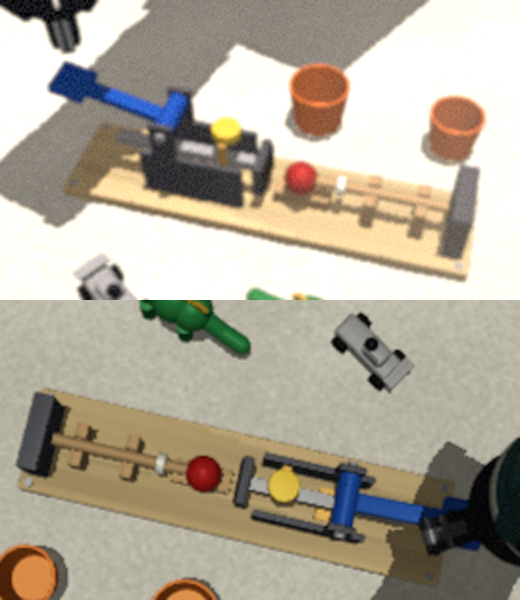

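The picture shows the shut fingers above the pad, with the tip near (65,48) in the upper half and partly hidden by the arm in the lower half. I'll check it against the TCP's projection.

Run:
```python
from h import *
for n in("scene","top"):
    c=bot.get_calibration(n); f=200/np.tan(np.radians(c['fovy'])/2); P=np.array(c['pose'])
    o=bot.get_obs()
    for p in (o['tcp_pos'],o['tcp_pos']+[0,0,.02]):
        q=P[:3,:3].T@(p-P[:3,3]); u=c['cx']+f*q[0]/-q[2],c['cy']-f*q[1]/-q[2]
        off=np.array([170,110]) if n=="scene" else np.array([200,150])
        print(n,np.round(u,1),'in m1:',np.round((u-off)*np.array([2,2] if n=="scene" else [520/270,2]),0))
print(o['tcp_pos'])
```

```text
scene [202.2 131.8] in m1: [64. 44.]
scene [199.7 123.1] in m1: [59. 26.]
top [445.2 259.5] in m1: [472. 219.]
top [448.8 258.6] in m1: [479. 217.]
[ 0.48553017 -0.15924884  0.1654245 ]
```

To row units: 0.025 m / 0.6 = 0.0417, 0.015 m / 0.6 = 0.025.

creep_tool(
  segments={"motion": [[0, 0, 0.0417, 0, 0, 0], [0, 0, 0.0333, 0, 0, 0], [0, 0, 0.025, 0, 0, 0], [0, 0, 0.025, 0, 0, 0], [0, 0, 0, 0, 0, 0]]},
)

```text
clock: 2.03
tcp_pos: [0.4866, -0.1604, 0.0907]
eef_rot: [0.0, 0.991, 0.137, 0.001]
force: [0.3, -2.2, 5.0]
grip_width: 0.0003
grip_force: 2.9
```

creep_tool(
  segments={"motion": [[0, 0, 0.01, 0, 0, 0], [0, 0, 0, 0, 0, 0]]},
)

```text
clock: 2.2
tcp_pos: [0.487, -0.1602, 0.0861]
eef_rot: [0.0, 0.99, 0.138, 0.001]
force: [-1.0, 0.3, 5.1]
grip_width: -0.0003
grip_force: 3.1
```

To row units: 0.005 m / 0.6 = 0.0083.

creep_tool(
  segments={"motion": [[0, 0, 0.0083, 0, 0, 0], [0, 0, 0, 0, 0, 0]]},
)

```text
clock: 2.37
tcp_pos: [0.4874, -0.1602, 0.0815]
eef_rot: [0.001, 0.99, 0.138, 0.001]
force: [0.9, 1.3, 6.4]
grip_width: 0.0002
grip_force: 3.3
```

creep_tool(
  segments={"motion": [[0, 0, 0.005, 0, 0, 0], [0, 0, 0, 0, 0, 0]]},
)

```text
clock: 2.53
tcp_pos: [0.4876, -0.1604, 0.0789]
eef_rot: [0.001, 0.99, 0.138, 0.002]
force: [-0.4, 1.3, 9.0]
grip_width: 0.0002
grip_force: 4.5
```

To row units: 0.002 m / 0.6 = 0.0033.

creep_tool(
  segments={"motion": [[0, 0, 0.0033, 0, 0, 0], [0, 0, 0, 0, 0, 0]]},
)

```text
clock: 2.7
tcp_pos: [0.4878, -0.1603, 0.0779]
eef_rot: [0.001, 0.99, 0.138, 0.002]
force: [-4.4, 4.6, 26.5]
grip_width: 0.0
grip_force: 12.5
```

creep_tool(
  segments={"motion": [[0, 0, 0.0017, 0, 0, 0], [0, 0, 0, 0, 0, 0]]},
)

```text
clock: 2.87
tcp_pos: [0.4879, -0.1603, 0.0775]
eef_rot: [0.001, 0.99, 0.138, 0.002]
force: [-7.2, 6.0, 35.1]
grip_width: -0.0001
grip_force: 16.3
```

That was a full stroke, with the stop at z ≈ 0.078. I'll let the lever up and look.

To row units: -0.025 m / 0.6 = -0.0417, -0.02 m / 0.6 = -0.0333.

creep_tool(
  segments={"motion": [[0, 0, -0.0333, 0, 0, 0], [0, 0, -0.0333, 0, 0, 0], [0, 0, -0.0417, 0, 0, 0], [0, 0, 0, 0, 0, 0]]},
)

```text
clock: 3.2
tcp_pos: [0.4882, -0.1609, 0.1445]
eef_rot: [0.002, 0.99, 0.138, 0.003]
force: [0.3, 0.2, 1.0]
grip_width: 0.0002
grip_force: 0.0
```

Create look.py:
```python
from h import *
import sys
k=sys.argv[1]
for n in("scene","top"): cv2.imwrite(f"pics/{n}{k}.png",bot.camera(n))
a=cv2.imread(f"pics/scene{k}.png")[125:245,185:425]; b=cv2.imread(f"pics/top{k}.png")[190:290,205:455]
o=np.vstack([cv2.resize(x,(720,s),interpolation=cv2.INTER_CUBIC) for x,s in((a,360),(b,240 and 288))])[:600]
cv2.imwrite(f"pics/m{k}.png",np.clip(o*1.7,0,255).astype(np.uint8))
```

```bash
python3 look.py 2
```

```text
(no output)
```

View pics/m2.png

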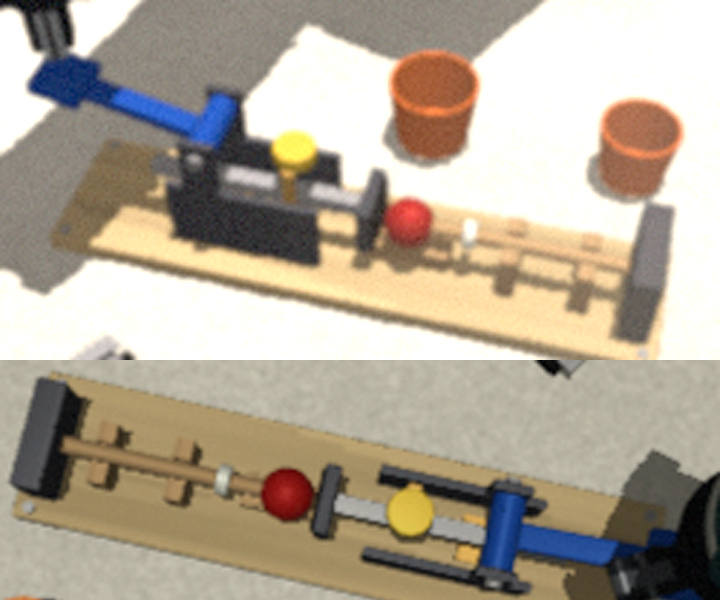

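The lever is back up. The jaw's face (325,500 in the lower half) has advanced almost to the bead at (287,495), and the collar is at (222,480). Now the second stroke.

To row units: 0.02 m / 0.6 = 0.0333, 0.01 m / 0.6 = 0.0167.

creep_tool(
  segments={"motion": [[0, 0, 0.0333, 0, 0, 0], [0, 0, 0.025, 0, 0, 0], [0, 0, 0.0167, 0, 0, 0], [0, 0, 0.0167, 0, 0, 0], [0, 0, 0, 0, 0, 0]]},
)

```text
clock: 3.72
tcp_pos: [0.4864, -0.1596, 0.0826]
eef_rot: [-0.0, 0.99, 0.138, 0.0]
force: [0.8, -1.3, 7.8]
grip_width: 0.0
grip_force: 3.7
```

creep_tool(
  segments={"motion": [[0, 0, 0.01, 0, 0, 0], [0, 0, 0, 0, 0, 0]]},
)

```text
clock: 3.88
tcp_pos: [0.4869, -0.1598, 0.0781]
eef_rot: [0.0, 0.99, 0.138, 0.001]
force: [-3.3, 2.6, 23.7]
grip_width: 0.0003
grip_force: 11.2
```

To row units: -0.025 m / 0.6 = -0.0417, -0.02 m / 0.6 = -0.0333.

creep_tool(
  segments={"motion": [[0, 0, -0.0333, 0, 0, 0], [0, 0, -0.0333, 0, 0, 0], [0, 0, -0.0417, 0, 0, 0], [0, 0, 0, 0, 0, 0]]},
)

```text
clock: 4.22
tcp_pos: [0.4874, -0.1603, 0.1461]
eef_rot: [0.001, 0.99, 0.138, 0.002]
force: [0.1, -0.4, 1.6]
grip_width: 0.0004
grip_force: 0.0
```

```bash
python3 look.py 3
```

```text
(no output)
```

View pics/m3.png

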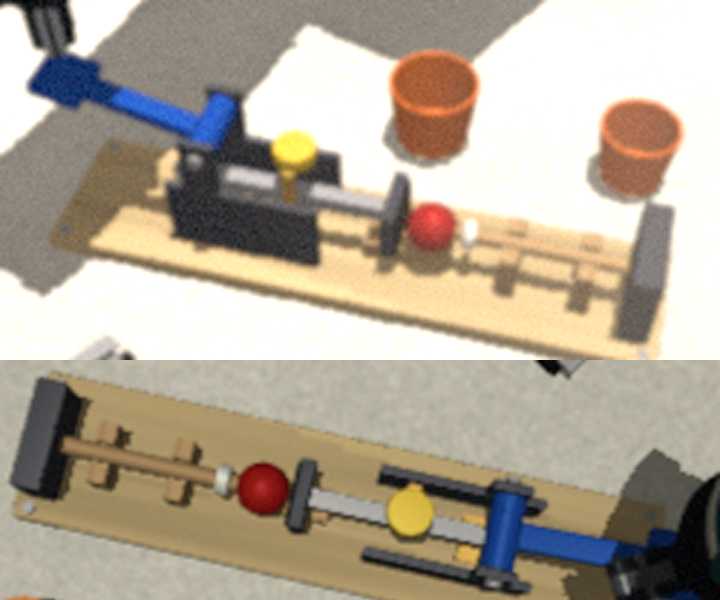

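The bead has moved to (263,489) in the lower half and a small gap to the collar (224,480) remains. The third stroke has to go in small steps while I watch the force.

To row units: 0.02 m / 0.6 = 0.0333, 0.005 m / 0.6 = 0.0083.

creep_tool(
  segments={"motion": [[0, 0, 0.0333, 0, 0, 0], [0, 0, 0.0083, 0, 0, 0], [0, 0, 0.0083, 0, 0, 0], [0, 0, 0, 0, 0, 0]]},
)

```text
clock: 4.65
tcp_pos: [0.4857, -0.1597, 0.1112]
eef_rot: [-0.0, 0.99, 0.138, -0.001]
force: [-0.2, -3.5, 7.8]
grip_width: -0.0
grip_force: 3.4
```

creep_tool(
  segments={"motion": [[0, 0, 0.0083, 0, 0, 0], [0, 0, 0, 0, 0, 0]]},
)

```text
clock: 4.82
tcp_pos: [0.4857, -0.1597, 0.1065]
eef_rot: [0.0, 0.99, 0.138, -0.001]
force: [-0.2, -3.2, 6.2]
grip_width: 0.0
grip_force: 3.1
```

To row units: 0.004 m / 0.6 = 0.0067.

creep_tool(
  segments={"motion": [[0, 0, 0.0067, 0, 0, 0], [0, 0, 0, 0, 0, 0]]},
)

```text
clock: 4.98
tcp_pos: [0.4858, -0.16, 0.1028]
eef_rot: [0.0, 0.99, 0.138, -0.001]
force: [-3.1, -3.9, 13.4]
grip_width: 0.0004
grip_force: 6.4
```

To row units: 0.002 m / 0.6 = 0.0033.

creep_tool(
  segments={"motion": [[0, 0, 0.0033, 0, 0, 0], [0, 0, 0, 0, 0, 0]]},
)

```text
clock: 5.15
tcp_pos: [0.4858, -0.16, 0.1013]
eef_rot: [0.0, 0.99, 0.138, -0.0]
force: [-4.0, -2.5, 17.4]
grip_width: -0.0001
grip_force: 8.4
```

To row units: 0.001 m / 0.6 = 0.0017.

creep_tool(
  segments={"motion": [[0, 0, 0.0017, 0, 0, 0], [0, 0, 0, 0, 0, 0]]},
)

```text
clock: 5.32
tcp_pos: [0.4858, -0.16, 0.1006]
eef_rot: [0.001, 0.99, 0.138, -0.0]
force: [-4.7, -2.5, 19.2]
grip_width: 0.0001
grip_force: 9.5
```

creep_tool(
  segments={"motion": [[0, 0, 0, 0, 0, 0], [0, 0, 0, 0, 0, 0]]},
)

```text
clock: 5.48
tcp_pos: [0.4858, -0.16, 0.1007]
eef_rot: [0.001, 0.99, 0.138, -0.0]
force: [-4.0, -3.2, 19.1]
grip_width: -0.0002
grip_force: 9.3
```

```bash
python3 look.py 4
```

Run:
```python
from h import *
c=bot.get_calibration('top')
w=np.array([np.cos(np.radians(77)),np.sin(np.radians(77))])
for k in '0234':
    im=cv2.imread(f'pics/top{k}.png'); h=cv2.cvtColor(im,cv2.COLOR_BGR2HSV).astype(int)
    m=((h[...,0]<6)|(h[...,0]>172))&(h[...,1]>170)&(h[...,2]>25); z=np.zeros_like(m); z[215:260,270:330]=m[215:260,270:330]
    ys,xs=np.nonzero(z); wh=im.astype(int).min(2)[222:245,276:291]; wm=wh>wh.max()*.75; wy,wx=np.nonzero(wm)
    b=plane(ray(c,(xs.mean(),ys.mean())),.047); w2=plane(ray(c,(wx.mean()+276,wy.mean()+222)),.047)
    print(k,len(xs),(b[:2]@w).round(4),(w2[:2]@w).round(4),len(wx), 'dist',((w2-b)[:2]@w).round(4))
```

```text
0 241 0.1803 0.223 19 dist 0.0427
2 242 0.1823 0.2248 20 dist 0.0425
3 241 0.1979 0.2251 24 dist 0.0272
4 247 0.2029 0.2251 24 dist 0.0222
```

View pics/m4.png

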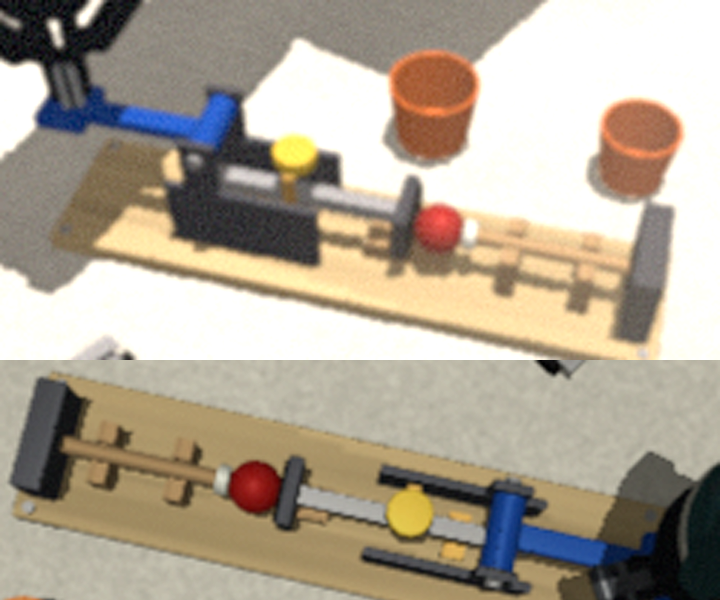

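The bead (255,487 in the lower half) now sits against the collar. It has moved 22.6 mm in all, and the force of 19 N is well above the roughly 7 N it took to slide, so it is home. Next I lift off and go above the button.

To row units: -0.03 m / 0.6 = -0.05, -0.02 m / 0.6 = -0.0333.

creep_tool(
  segments={"motion": [[0, 0, -0.0333, 0, 0, 0], [0, 0, -0.0333, 0, 0, 0], [0, 0, -0.05, 0, 0, 0], [0, 0, 0, 0, 0, 0]]},
)

```text
clock: 5.92
tcp_pos: [0.4871, -0.1599, 0.1738]
eef_rot: [0.001, 0.99, 0.138, 0.001]
force: [-0.2, -0.5, 1.0]
grip_width: -0.0
grip_force: 0.0
```

creep_tool(
  segments={"motion": [[0.0247, -0.0443, 0, 0, 0, 0], [0.0247, -0.0443, 0, 0, 0, 0], [0.0247, -0.0443, 0, 0, 0, 0], [0.0247, -0.0443, 0, 0, 0, 0], [0.0247, -0.0443, 0, 0, 0, 0]]},
)

```text
clock: 6.33
tcp_pos: [0.5203, -0.0098, 0.1693]
eef_rot: [-0.0, 0.99, 0.138, -0.001]
force: [0.6, -0.0, -0.1]
grip_width: 0.0002
grip_force: 0.0
```

creep_tool(
  segments={"motion": [[0, 0, 0, 0, 0, 0], [0, 0, 0, 0, 0, 0]]},
)

```text
clock: 6.5
tcp_pos: [0.5204, -0.0101, 0.1693]
eef_rot: [-0.0, 0.99, 0.139, -0.001]
force: [0.0, 0.2, -0.4]
grip_width: -0.0001
grip_force: 0.0
```

To row units: 0.03 m / 0.6 = 0.05, 0.0015 m / 0.6 = 0.0025.

creep_tool(
  segments={"motion": [[0, 0.0025, 0.05, 0, 0, 0], [0, 0, 0.0333, 0, 0, 0], [0, 0, 0.02, 0, 0, 0], [0, 0, 0.0133, 0, 0, 0], [0, 0, 0, 0, 0, 0]]},
)

```text
clock: 6.92
tcp_pos: [0.5202, -0.0134, 0.0987]
eef_rot: [-0.0, 0.991, 0.137, -0.001]
force: [-0.8, 0.2, 0.4]
grip_width: -0.0001
grip_force: 0.0
```

creep_tool(
  segments={"motion": [[0, 0, 0.01, 0, 0, 0], [0, 0, 0, 0, 0, 0]]},
)

```text
clock: 7.08
tcp_pos: [0.5215, -0.0133, 0.0942]
eef_rot: [0.0, 0.99, 0.138, 0.0]
force: [-0.8, -1.8, 2.1]
grip_width: 0.0001
grip_force: 1.1
```

To row units: 0.005 m / 0.6 = 0.0083.

creep_tool(
  segments={"motion": [[0, 0, 0.0083, 0, 0, 0], [0, 0, 0, 0, 0, 0]]},
)

```text
clock: 7.25
tcp_pos: [0.5218, -0.0131, 0.0895]
eef_rot: [0.0, 0.99, 0.138, 0.0]
force: [0.7, -2.0, 3.2]
grip_width: -0.0002
grip_force: 2.0
```

creep_tool(
  segments={"motion": [[0, 0, 0.0033, 0, 0, 0], [0, 0, 0, 0, 0, 0]]},
)

```text
clock: 7.42
tcp_pos: [0.5218, -0.0131, 0.088]
eef_rot: [0.001, 0.99, 0.138, 0.001]
force: [-1.3, -2.0, 8.8]
grip_width: 0.0004
grip_force: 4.2
```

It's at the stop. I'll press a touch more and hold it.

To row units: 0.001 m / 0.6 = 0.0017.

creep_tool(
  segments={"motion": [[0, 0, 0.0017, 0, 0, 0], [0, 0, 0, 0, 0, 0], [0, 0, 0, 0, 0, 0], [0, 0, 0, 0, 0, 0], [0, 0, 0, 0, 0, 0]]},
)

```text
clock: 7.83
tcp_pos: [0.5219, -0.0132, 0.0877]
eef_rot: [0.001, 0.99, 0.138, 0.001]
force: [-3.9, -3.1, 20.2]
grip_width: -0.0001
grip_force: 9.8
```

creep_tool(
  segments={"motion": [[0, 0, 0, 0, 0, 0], [0, 0, 0, 0, 0, 0], [0, 0, 0, 0, 0, 0], [0, 0, 0, 0, 0, 0], [0, 0, 0, 0, 0, 0]]},
)

```text
clock: 8.25
tcp_pos: [0.522, -0.0132, 0.0877]
eef_rot: [0.001, 0.99, 0.138, 0.001]
force: [-4.5, -3.4, 19.3]
grip_width: 0.0002
grip_force: 9.8
```

creep_tool(
  segments={"motion": [[0, 0, 0, 0, 0, 0], [0, 0, 0, 0, 0, 0], [0, 0, 0, 0, 0, 0], [0, 0, 0, 0, 0, 0], [0, 0, 0, 0, 0, 0]]},
)

```text
clock: 8.67
tcp_pos: [0.522, -0.0132, 0.0877]
eef_rot: [0.001, 0.99, 0.138, 0.001]
force: [-5.0, -3.1, 20.2]
grip_width: 0.0005
grip_force: 9.8
```

```bash
python3 look.py 5
```

```text
(no output)
```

View pics/m5.png

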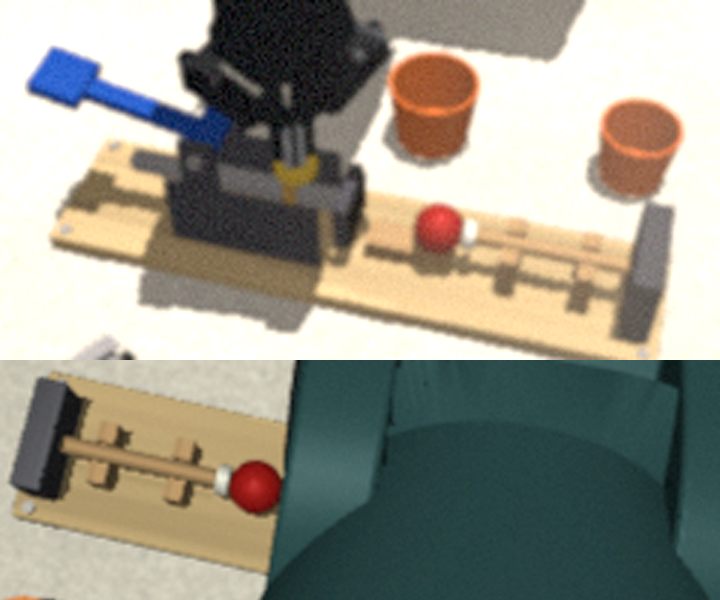

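The jaw is fully back (350,205 in the upper half), the bead rests against the collar and the mallet lies in its cradle. I'll lift clear and check once more.

To row units: -0.035 m / 0.6 = -0.0583, -0.03 m / 0.6 = -0.05.

creep_tool(
  segments={"motion": [[0, 0, -0.0167, 0, 0, 0], [0, 0, -0.05, 0, 0, 0], [0, 0, -0.0583, 0, 0, 0], [0, 0, -0.0583, 0, 0, 0], [0, 0, 0, 0, 0, 0]]},
)

```text
clock: 9.18
tcp_pos: [0.5235, -0.0129, 0.2023]
eef_rot: [0.001, 0.99, 0.138, 0.004]
force: [1.3, -0.5, 0.1]
grip_width: 0.0001
grip_force: 0.0
```

creep_tool(
  segments={"motion": [[-0.05, 0.0283, 0, 0, 0, 0], [-0.05, 0.0283, 0, 0, 0, 0], [-0.05, 0.0283, 0, 0, 0, 0], [-0.05, 0.0283, 0, 0, 0, 0], [0, 0, 0, 0, 0, 0]]},
)

```text
clock: 9.6
tcp_pos: [0.4213, -0.1133, 0.1965]
eef_rot: [0.0, 0.991, 0.136, -0.0]
force: [0.3, 0.0, 0.2]
grip_width: 0.0002
grip_force: 0.0
```

```bash
python3 look.py 6
```

```text
(no output)
```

View pics/m6.png

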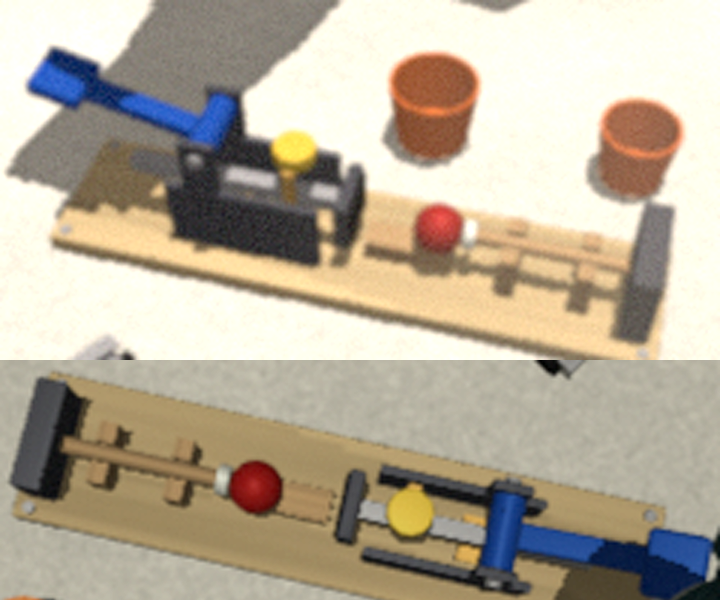

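The jaw is back (350,505 in the lower half), the bead (255,487) is home against the collar (222,480), the lever and button are up, and the mallet and cups are where they were.

```bash
python3 -c "
from cell import bot
print(bot.finish_job())"
```

```text
the job is handed in; nothing more can be done
None
```

I handed the job in at about 10 s on the clock: three trigger strokes pushed the bead home against the white collar, and holding the release button down brought the jaw fully back; the last pictures show the mallet still in its cradle and the cups in place, and the arm never went near the car or the dinosaur.

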